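# Run the bolt carriage through the portal and brake it at the pointer

## Task

Send the loaded bolt carriage along its rails to the right, under the fixed steel portal, and brake it so that it comes to rest with its index finger opposite the pointer, then take the hand away. The hand cannot follow it through the portal: it must roll through freely and be caught softly on the other side. Touch the carriage only on its two sprung buffers and gently, never pushing or knocking it with more than 12 N, never let it strike the end stop, and do not disturb the things standing about.

Things in the scene. Friction and masses are not known exactly. Their poses are not given: they have to be found in the camera images.
- track: Fixed level steel track, 130 mm wide, 760 mm long; origin on the table under the middle line of the rails, 370 mm from the left end. Its y axis runs along the rails to the LEFT end, where the carriage starts; x points across, away from the robot. Turned by up to 0.1 rad. The carriage travels towards track -y. A block 34 mm high closes the left end (track y 0.35 to 0.37).
- portal (a point): Middle of the fixed steel portal across the rails, at table height, at track y = 0.075. The portal is 70 mm long along the rails (35 mm each side of this point), underside 95 mm and top 107 mm above the table, 184 mm wide over its legs (legs 78 to 92 mm each side of the middle). The carriage passes beneath; a hand does not.
- stop (a point): Middle of the rubber pad face of the end stop, at track y = -0.360, 40 mm above the table. The stop is 62 mm high and 100 mm wide, behind the pad (towards -y).
- carriage (a joint): Distance the carriage has rolled to the right, m. Its middle is at track y = 0.26 - value. Starts at 0 to 0.05, strikes the stop at 0.55. Heavy roller slide: nominal mass 4 kg with buffers (hidden, 0.7 to 1.45 times that), drag nominally 0.045 N plus 0.15 N per m/s: coasting it loses only about 0.015 m/s each second (0.01 to 0.023). 140 mm long over its buffers.
- index (a point): Middle of the carriage along and across the rails, 32 mm above the table. A small steel index finger sticks out here on the +x side (71 mm from the middle). Axes parallel to the track's. The carriage's body is a case of bolts standing in rows, 100 mm wide, 80 mm long along the rails, top 85 mm above the table: not to be touched.
- rear_buffer: Rubber-faced sprung buffer block at the carriage's left (track +y) end: push here. Origin at the middle of its outer face, 53 mm above the table, 70 mm from index when relaxed. Face 96 mm wide, from 24 to 82 mm above the table. It telescopes into the case by up to 25 mm: spring 120 N/m with little damping (3 N s/m), no preload; it springs back. Block mass 0.2 kg.
- front_buffer: The same sprung buffer at the carriage's right (track -y) end: brake here. Origin at the middle of its outer face, 53 mm above the table, 70 mm from index when relaxed; 96 mm wide, 24 to 82 mm above the table; 25 mm travel, 120 N/m, little damping: a carriage that runs onto a hand held still bounces back.
- pointer: The mark: a small fixed steel block (40 by 36 by 34 mm) with a pointer bar towards the rails, on the table at the far (+x) side of the track, beyond the portal. Origin under the bar, 85 mm from the middle of the rails; axes parallel to the track's. Track y -0.155 to -0.215. The carriage is on the mark when index has the same track y as this origin.
- jar: Jar with a steel lid, 60 mm across, 85 mm high; bystander, leave it alone. Origin at its underside centre.
- parts_bin: Clear open parts bin, 120 by 90 by 60 mm; bystander, leave it alone. Origin at its underside centre.
- spanner: Spanner lying on the table; bystander, leave it alone. Origin at its underside centre.
- carton: Cardboard carton, 90 by 60 by 50 mm; bystander, leave it alone. Origin at its underside centre.
- flange: Steel ring, 70 mm across, 18 mm high; bystander, leave it alone. Origin at its underside centre.
- driver: Screwdriver lying on the table; bystander, leave it alone. Origin at its underside centre.

How it is judged:
On the way, in this order (a step that is already met when the one before it is completed fails the run):
1. the carriage rolls freely through the portal, untouched by the hand (value of joint carriage between 0.2 and 0.37 m and contact force between the fingers and carriage below 0.1 N), for 0.1 s.
2. it stands still at the pointer (y of index in the frame of pointer between -0.012 and 0.012 m and velocity of joint carriage between -0.01 and 0.01 m/s), for 0.5 s.
At the end, for the whole second after the job is handed in: The carriage's index is within 12 mm of the pointer along the rails, the carriage is at rest (under 0.01 m/s) and the hand is off it (all of step 2); the robot touches nothing.
It fails at once if the carriage strikes the end stop (value of joint carriage above 0.546 m).
It fails at once if the hand pushes or knocks the carriage with more than 12 N (contact force between any of the fingers, the arm and carriage above 12 N).
It fails at once if the bolt case is touched (contact force between any of the fingers, the arm and carriage_c0 above 1 N).
It fails at once if a bystander is disturbed (distance of any of jar, parts_bin, spanner, carton, flange, driver from where it was at the start of the episode above 0.02 m).
It also fails if it takes over 32 s, if anything falls off the work surface, if the arm or the gripper's body presses on something with over 40 N, if the wrist force passes 120 N, or if a joint passes its speed limit or range.

## Robot

A 6-joint arm with a two-finger parallel gripper is mounted at the origin on the work surface. World frame = base frame: x ahead of the robot, y to its left, z up, the work surface at z = 0. Lengths are in m, angles in rad, forces in N, time in s.
With the tool pointing down it reaches from about 0.3 to 0.825 m from the base axis. Payload 5.4 kg.
Tool frame: the origin (TCP) lies at the very end of the fingers, on their centre line; the grasp point (between the pads) lies 19 mm behind it; z points along the fingers, y is the line along which they close (so a half turn about z gives the same grasp; the last joint's range is limited). The gripper opens to 92 mm and grips with 3 to 60 N. Pads are 20 mm wide; open, the fingers measure 128 mm over their backs; the gripper's body (75 mm by 189 mm) begins 69 mm behind the grasp point.
Start: joints at [1.008, 0.158, 1.597, -0, 1.386, -0.21], TCP at [0.199, 0.54, 0.19] pointing down, gripper open.
Joint ranges: [-2.91, 2.91], [-0.94, 2.29], [0.18, 2.7], [-1.29, 4.43], [0.17, 2.64], [-3, 3]. Speed limits (rad/s): [2.57, 2.57, 3.14, 3.14, 3.14, 3.14].

## Interface

Orientations are given as a unit quaternion [x, y, z, w].
In Python, from cell import bot, snapshot gives the robot as it stands.
- The arm moves only by the shell command python3 -m creep 'ROWS' [OPENING]. ROWS is JSON, a list of rows, each a list of 6 numbers: the shift along the world's x, y, z in units of 0.075 m (1.0 is 0.075 m), then the turn, a rotation vector about the world's x, y, z in units of 180 degrees (1.0 is 180 degrees). In form: [[x, y, z, ax, ay, az], ...]. A call has exactly 5 rows; each row shifts and turns the commanded pose from where the row before left it; what a row does not reach is not made up. A row lasts 1/10 s, in which the tool goes at most 50 mm and 8.59 degrees, less where a joint would pass 70% of its speed; a pose out of reach is approached as far as the arm can. A call with a number of a shift or a turn outside -1 to 1 is refused whole. A call with a gripper value outside its range is refused whole. OPENING is the opening, from 0 (shut) to 1 (fully open), set as the call begins (- or left out, the last holds). The fingers move at their own pace and stop on an object; the grip force is fixed at half the most. Time passes only in rows, so rows that do not move let the fingers close, or fill a call up. It gives the time, the measured TCP pose, the force, the opening and the grip force at its end, in the units of the state.
- bot.get_state(): the state, without advancing time (a new reading comes with each control period).
- snapshot(name): name is "side" or "top"; returns a dict with "color" (400x640x3 uint8, red, green, blue), "depth" (400x640 float32, m along the optical axis (not along the pixel's ray), 0 where there is no reading), "camera_matrix" (3x3 intrinsics, pixels), "rvec" (rotation vector, rad) and "tvec" (3), from world to camera coordinates, as OpenCV has them. Camera axes: x right, y down, z forward; pixel columns grow to the right and rows downward; lengths in m; the calibration is good to about 2 mm. A picture is of the moment at which its call begins.
- bot.close_job(): hands the job in; it is judged then, once.
The state is a dict: "time": time; "joint_pos": joint angles; "qd": joint speeds; "joint_efforts": joint torques, N m; "eef_pos": TCP position; "eef_rot": TCP orientation; "ft_force": force on the tool from outside, world axes, zero at the start; "torque": the same for the moment, N m; "grip_width": opening from 0.0 (shut) to 1.0 (fully open); "finger_force": force on a finger pad.
Only numpy, scipy, OpenCV 4.12 (cv2) and the standard library are available. Lean on these libraries where they do the work, as an engineer would, in place of code of your own. Each camera call takes 0.05 s, during which the arm holds its last target. There are 200 camera calls.

## Working session

There is one attempt and no reset: what is moved stays moved. The work goes in short steps, Python scripts to look and compute and a shell command to move; the robot and the scene stay as the last step left them, time stands still between calls to the robot, and variables do not carry over. Pictures are saved under pics/ and viewed, at most 10 in all, crops included, and the job is handed in when it is done.

```bash
ls; mkdir -p pics
python3 - <<'E'
from cell import bot,snapshot
import cv2,pickle
d={}
for n in("top","side"):
    s=snapshot(n);d[n]=s;cv2.imwrite(f"pics/{n}0.png",s["color"][:,:,::-1])
    print(n,s["camera_matrix"],s["rvec"],s["tvec"])
pickle.dump(d,open("d0.pkl","wb"))
s=bot.get_state();print(s)
E
```

```text
pics
top [[457.83196007   0.         309.48547618]
 [  0.         457.83196007 203.61028232]
 [  0.           0.           1.        ]] [ 2.12879919 -2.1037217   0.19818466] [-0.00907877  0.56533188  1.01437828]
side [[381.4333364    0.         320.35757726]
 [  0.         381.4333364  192.31752523]
 [  0.           0.           1.        ]] [ 2.06039802 -0.76152143  0.41108414] [-0.43570895  0.23890726  0.78618194]
{'time': 0.1, 'joint_pos': array([ 1.00788120e+00,  1.58951220e-01,  1.59808925e+00, -4.16151354e-06,
        1.38617365e+00, -2.10106197e-01]), 'qd': array([-0.00034364, -0.00359499, -0.00274578, -0.00036724,  0.00046746,
        0.0011446 ]), 'joint_efforts': array([ 8.88167278e-05, -3.86503673e+01, -3.22958815e+01,  7.03112455e-02,
        3.39027587e-02, -8.24848797e-06]), 'eef_pos': array([0.19838627, 0.5390657 , 0.18894549]), 'eef_rot': array([ 1.75490543e-01,  9.84480783e-01, -7.51696610e-04, -3.03718888e-04]), 'ft_force': array([-0.54943038,  1.1379475 ,  0.73321324]), 'torque': array([0.04174378, 0.08707698, 0.00368362]), 'finger_force': 0.0, 'grip_width': 0.9966224810189666}
```

View pics/top0.png

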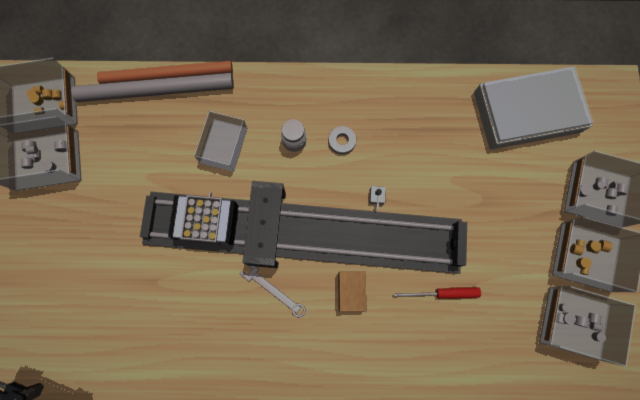

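View pics/side0.png

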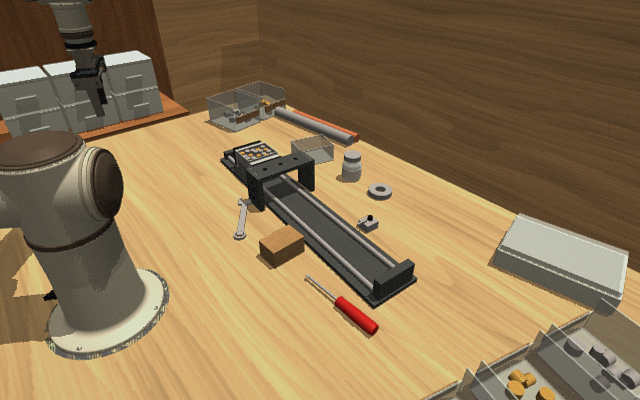

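The top view shows the carriage at about (204,218), the portal at (263,223), the pointer block at (377,196) and the end stop at (459,244). The track tilts by about 0.07 rad. The carton (351,291) and spanner (275,293) lie on the near side. Next I'll measure these from depth.

```bash
cat > h.py <<'E'
import numpy as np,cv2,pickle
def cloud(s):
    K=s["camera_matrix"];R=cv2.Rodrigues(np.array(s["rvec"],float))[0];t=np.array(s["tvec"],float).ravel()
    v,u=np.mgrid[:400,:640];z=s["depth"]
    P=np.stack([(u-K[0,2])/K[0,0]*z,(v-K[1,2])/K[1,1]*z,z],-1)
    return (P-t)@R
def ray(s,u,v,h):
    K=s["camera_matrix"];R=cv2.Rodrigues(np.array(s["rvec"],float))[0];t=np.array(s["tvec"],float).ravel()
    c=-R.T@t;d=R.T@np.array([(u-K[0,2])/K[0,0],(v-K[1,2])/K[1,1],1]);return c+d*(h-c[2])/d[2]
E
python3 - <<'E'
from h import *
d=pickle.load(open("d0.pkl","rb"));s=d["top"];P=cloud(s)
u0,u1,v0,v1=135,480,170,290
box=np.zeros((400,640),bool);box[v0:v1,u0:u1]=1
def rect(name,m,k=1):
    n,l,st,c=cv2.connectedComponentsWithStats(m.astype(np.uint8))
    for i in range(1,n):
        if st[i,4]>25:
            q=P[l==i];r=cv2.minAreaRect(q[:,:2].astype(np.float32));print(name,st[i],"zmed",np.median(q[:,2]).round(4),"rect",np.round(r[0],4),np.round(r[1],4),round(r[2],2))
z=P[...,2]
print("table z",np.median(z[300:390,150:330]))
rect("portal",box&(abs(z-.107)<.006))
rect("case",box&(z>.07)&(z<.098))
rect("stop",box&(abs(z-.062)<.006))
rect("blk34",box&(abs(z-.034)<.005))
rect("bed",box&(z>.008)&(z<.028))
print(np.histogram(z[box&(z>.004)],bins=np.arange(.004,.12,.004)))
# ray-cast pictures points
for n,(u,v,h) in dict(bar=(376,210,.03),finger=(211,194,.032)).items(): print(n,ray(s,u,v,h))
big=cv2.resize(s["color"][165:285,135:485,::-1],None,fx=2.28,fy=2.28,interpolation=cv2.INTER_CUBIC);cv2.imwrite("pics/c1.png",big)
big=cv2.resize(s["color"][175:225,355:400,::-1],None,fx=12,fy=12,interpolation=cv2.INTER_CUBIC);cv2.imwrite("pics/c2.png",big)
E
```

```text
table z 0.0002430940327750373
portal [ 242  181   41   85 2635] zmed 0.1073 rect [0.5133 0.1003] [0.071  0.1846] 85.42
case [ 168  195   67   48 1933] zmed 0.0797 rect [0.5243 0.2424] [0.141  0.1005] 85.56
case [196 200   8  14  75] zmed 0.0785 rect [0.5512 0.2489] [0.0141 0.0313] 87.97
case [204 208   7   7  37] zmed 0.0776 rect [0.5417 0.2315] [0.0137 0.0129] 46.01
case [203 216   7   7  37] zmed 0.0759 rect [0.5229 0.2326] [0.0138 0.0129] 47.37
case [194 223   7   7  35] zmed 0.074 rect [0.5072 0.253 ] [0.0144 0.0124] 44.69
case [201 224   8  14  73] zmed 0.0761 rect [0.4964 0.235 ] [0.0143 0.0302] 86.04
stop [232 202   5  27  31] zmed 0.0637 rect [0.5346 0.1714] [0.0015 0.0607] 86.08
stop [456 221  11  45 421] zmed 0.0624 rect [ 0.4772 -0.3497] [0.0223 0.0999] 86.98
blk34 [376 189   6   6  29] zmed 0.0344 rect [ 0.601  -0.1667] [0.0124 0.0116] 84.63
blk34 [140 195  15  43 381] zmed 0.0338 rect [0.5353 0.3837] [0.0231 0.1003] 86.51
bed [369 186  17  18 218] zmed 0.0243 rect [ 0.5967 -0.1663] [0.0359 0.0401] 84.76
bed [ 142  191  108   63 2170] zmed 0.0128 rect [0.5266 0.2716] [0.248 0.131] 85.48
bed [ 276  203  186   70 9384] zmed 0.0131 rect [ 0.4936 -0.1459] [0.4385 0.1305] 85.46
bed [243 265  15  14  58] zmed 0.0097 rect [0.4079 0.1374] [0.0222 0.036 ] 53.23
bed [436 287  44   3 112] zmed 0.0212 rect [ 0.3763 -0.3492] [0.0048 0.0977] 0.66
(array([1293, 3963, 5252,  654, 1227,  944,  188,  311,  126,   57,  109,
        440,  485,  189,  322,  144,   68,  303,  924,  704,  220,   23,
          4,   10,  122, 1584,  924,   11]), array([0.004, 0.008, 0.012, 0.016, 0.02 , 0.024, 0.028, 0.032, 0.036,
       0.04 , 0.044, 0.048, 0.052, 0.056, 0.06 , 0.064, 0.068, 0.072,
       0.076, 0.08 , 0.084, 0.088, 0.092, 0.096, 0.1  , 0.104, 0.108,
       0.112, 0.116]))
bar [ 0.55657281 -0.16083208  0.03      ]
finger [0.59075478 0.23445356 0.032     ]
```

View pics/c1.png

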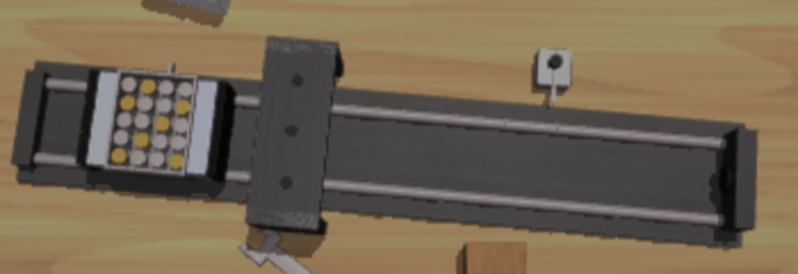

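View pics/c2.png

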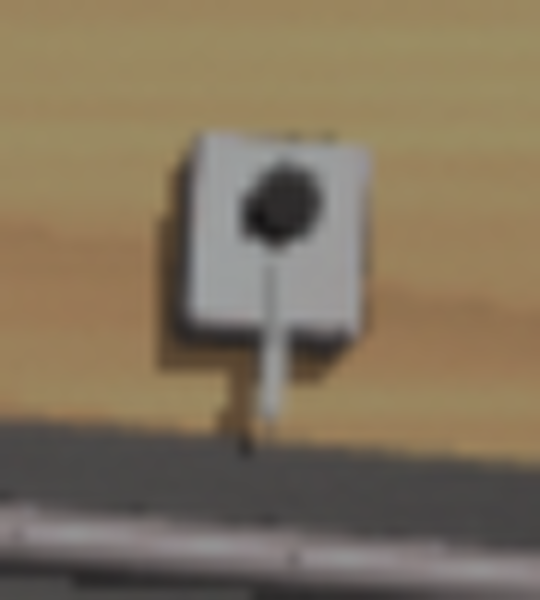

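Pose estimates:

| Item | Estimate |
|---|---|
| Track origin (world x, y) | (0.5074, 0.0255) |
| Track +y axis | (0.079, 0.997) |
| Carriage joint value | about 0.042 |
| Pointer | track y about -0.184 |

The crops agree with this: the pointer bar is at about px (377.7, 208) and the carriage finger at (211, 194). Next I close the fingers, turn the closing axis across the track, and go behind the rear buffer.

```bash
python3 -m creep '[[0.445,-0.27,0,0,0,-0.0413],[0.445,-0.27,0,0,0,-0.0413],[0.445,-0.27,0,0,0,-0.0413],[0.445,-0.27,0,0,0,-0.0413],[0.445,-0.27,0,0,0,-0.0413]]' 0
python3 -m creep '[[0.445,-0.27,0,0,0,-0.0413],[0.445,-0.27,0,0,0,-0.0413],[0.445,-0.27,0,0,0,-0.0413],[0.445,-0.27,0,0,0,-0.0413],[0.445,-0.27,0,0,0,-0.0413]]'
```

```text
time: 0.6
eef_pos: [0.3665, 0.4372, 0.1894]
eef_rot: [0.482, 0.876, -0.0, -0.0]
ft_force: [0.3, 0.1, 0.8]
grip_width: 0.59
finger_force: 0.0
time: 1.1
eef_pos: [0.5334, 0.3359, 0.1892]
eef_rot: [0.736, 0.676, -0.0, -0.0]
ft_force: [0.3, -0.4, -0.5]
grip_width: 0.154
finger_force: 0.0
```

```bash
python3 -m creep '[[0,0,-0.37,0,0,0],[0,0,-0.37,0,0,0],[0,0,-0.37,0,0,0],[0,0,-0.37,0,0,0],[0,0,-0.37,0,0,0]]' 0
python3 - <<'E'
from cell import bot,snapshot
import cv2,pickle
s=snapshot("top");a=s["color"][165:285,135:335,::-1];b=snapshot("side");pickle.dump(dict(top=s,side=b),open("d1.pkl","wb"))
b=b["color"][90:210,180:380,::-1]
cv2.imwrite("pics/g1.png",cv2.resize(cv2.vconcat([a,b]),None,fx=2.5,fy=2.5,interpolation=cv2.INTER_CUBIC))
print(bot.get_state()["ft_force"],bot.get_state()["joint_pos"])
E
```

```text
time: 1.6
eef_pos: [0.532, 0.3368, 0.0494]
eef_rot: [0.735, 0.678, -0.0, -0.0]
ft_force: [1.0, 0.4, 0.5]
grip_width: 0.004
finger_force: 0.0
[-0.94788473 -0.40589426 -1.02246827] [ 3.72861686e-01  4.36413889e-01  1.55345353e+00 -2.32526064e-05
  1.16166235e+00  4.52378708e-01]
```

View pics/g1.png

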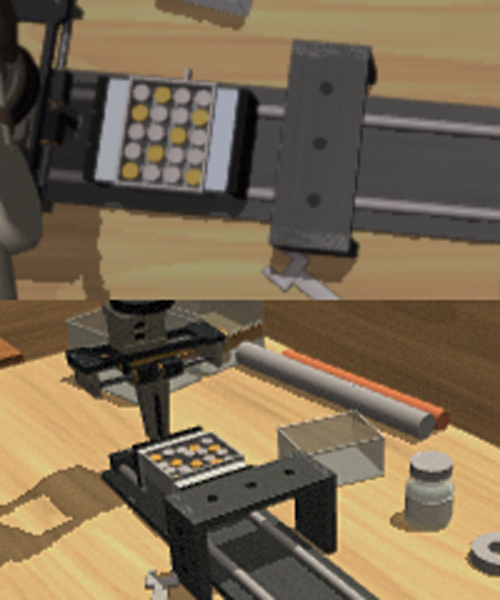

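The pictures show the finger standing behind the rear buffer (crop, about x=60 against the face at x=95) with a clear gap. I'll write a tracker, calibrate it on the first frame, then push.

```bash
cat > trk.py <<'E'
from h import *
O=np.array([.5074,.0255]);T=np.array([.079,.9969]);N=np.array([.9969,-.079])
def car(s):
    P=cloud(s);q=P[...,:2]-O;S=q@T;X=q@N;Z=P[...,2]
    m=(s["depth"]>0)&(Z>.074)&(Z<.092)&(abs(X)<.046)&(S>-.345)&(S<.345)
    a=S[m]
    if len(a)<40: return None
    return np.percentile(a,1.5).round(4),np.percentile(a,98.5).round(4),len(a)
def shot(n=3,cams=("top",)):
    from cell import bot,snapshot
    for i in range(n):
        for c in cams:
            t=bot.get_state()["time"];s=snapshot(c);print(c,round(t,3),car(s),flush=True)
    st=bot.get_state();p=st["eef_pos"][:2]-O;print("t",round(st["time"],3),"hand s",(p@T).round(4),"x",(p@N).round(4),"z",st["eef_pos"][2].round(4),"F",st["ft_force"].round(2))
E
python3 - <<'E'
from trk import *
for f in("d0","d1"):
    d=pickle.load(open(f+".pkl","rb"))
    for c in d: print(f,c,car(d[c]))
E
```

```text
d0 top (np.float64(0.1481), np.float64(0.286), 1894)
d0 side (np.float64(0.152), np.float64(0.2865), 551)
d1 top (np.float64(0.148), np.float64(0.2874), 1914)
d1 side (np.float64(0.1524), np.float64(0.3051), 599)
```

```bash
python3 -m creep '[[-0.004,-0.053,0,0,0,0],[-0.0063,-0.08,0,0,0,0],[-0.0084,-0.1063,0,0,0,0],[-0.0084,-0.1063,0,0,0,0],[-0.0084,-0.1063,0,0,0,0]]'
python3 -m creep '[[-0.0084,-0.1063,0,0,0,0],[-0.0084,-0.1063,0,0,0,0],[-0.0084,-0.1063,0,0,0,0],[-0.0084,-0.1063,0,0,0,0],[-0.0084,-0.1063,0,0,0,0]]'
python3 -c "from trk import *;shot(2,('top','side'))"
```

```text
time: 2.2
eef_pos: [0.5307, 0.3029, 0.0524]
eef_rot: [0.735, 0.678, 0.001, 0.0]
ft_force: [0.7, 1.5, 1.7]
grip_width: 0.004
finger_force: 0.9
time: 2.7
eef_pos: [0.526, 0.2622, 0.0505]
eef_rot: [0.735, 0.678, -0.001, -0.0]
ft_force: [0.6, 0.1, 0.2]
grip_width: 0.0
finger_force: 0.0
top 2.7 (np.float64(0.1158), np.float64(0.2229), 1304)
side 2.75 (np.float64(0.1558), np.float64(0.2336), 323)
top 2.8 (np.float64(0.121), np.float64(0.2256), 1137)
side 2.85 (np.float64(0.0582), np.float64(0.2326), 352)
t 2.9 hand s 0.2383 x 0.0002 z 0.0508 F [0.99 0.71 0.66]
```

```bash
python3 -m creep '[[0,0,0.667,0,0,0],[0,0,0.667,0,0,0],[-0.0474,-0.598,0.2,0,0,0],[-0.0474,-0.598,0,0,0,0],[-0.0474,-0.598,0,0,0,0]]'
python3 - <<'E'
from trk import *
import trk
from cell import bot,snapshot
d={}
for i in range(2):
    for c in("top","side"):
        t=bot.get_state()["time"];s=snapshot(c);d[c,i]=s;print(c,round(t,3),car(s))
pickle.dump(d,open("d2.pkl","wb"))
cv2.imwrite("pics/g2.png",cv2.vconcat([d["top",1]["color"][150:300,100:420,::-1],d["side",1]["color"][80:230,180:500,::-1]]))
E
```

```text
time: 3.4
eef_pos: [0.5163, 0.1279, 0.1672]
eef_rot: [0.734, 0.679, 0.001, 0.001]
ft_force: [1.2, -1.1, 0.4]
grip_width: 0.004
finger_force: 0.0
top 3.4 (np.float64(-0.0179), np.float64(0.0402), 845)
side 3.45 (np.float64(-0.0249), np.float64(0.0665), 531)
top 3.5 (np.float64(-0.0312), np.float64(0.0345), 935)
side 3.55 (np.float64(-0.0379), np.float64(0.0654), 610)
```

View pics/g2.png

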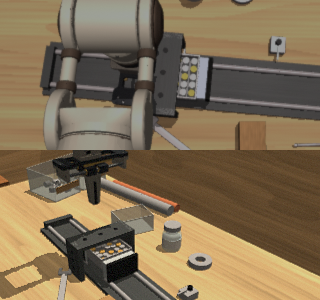

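The carriage is emerging from the portal at about 0.13 m/s, with its front at about px (208,80) in the crop. I'll overtake it above the portal.

```bash
python3 -m creep '[[-0.0474,-0.598,0,0,0,0],[-0.0474,-0.598,0,0,0,0],[-0.0474,-0.598,0,0,0,0],[-0.0474,-0.598,0,0,0,0],[-0.0474,-0.598,0,0,0,0]]'
python3 -m creep '[[-0.0474,-0.598,0,0,0,0],[-0.0474,-0.598,0,0,0,0],[-0.0474,-0.598,-0.33,0,0,0],[0,0,-0.6,0,0,0],[0,0,-0.6,0,0,0]]'
python3 -c "from trk import *;shot(2,('top','side'))"
```

```text
time: 4.1
eef_pos: [0.4985, -0.0956, 0.1661]
eef_rot: [0.734, 0.679, 0.0, -0.0]
ft_force: [-0.1, 0.2, 0.9]
grip_width: 0.003
finger_force: 0.0
time: 4.6
eef_pos: [0.4892, -0.2296, 0.0513]
eef_rot: [0.735, 0.678, 0.0, 0.001]
ft_force: [0.3, 0.5, -0.4]
grip_width: 0.004
finger_force: 0.0
top 4.6 (np.float64(-0.1719), np.float64(-0.0353), 1877)
side 4.65 (np.float64(-0.2615), np.float64(-0.0396), 639)
top 4.7 (np.float64(-0.1839), np.float64(-0.0474), 1864)
side 4.75 (np.float64(-0.2623), np.float64(-0.0514), 649)
t 4.8 hand s -0.2539 x 0.0007 z 0.0521 F [ 1.42 -0.06  0.23]
```

The front face is at s ≈ -0.198 and moving at about 0.12 m/s. A hand retreating steadily at about 0.45 v should take out all its speed in one spring half-period, whatever the mass. The retreat starts a little ahead of the carriage.

```bash
python3 -m creep '[[0.0305,0.3855,0,0,0,0],[-0.0056,-0.0711,0,0,0,0],[-0.0056,-0.0711,0,0,0,0],[-0.0056,-0.0711,0,0,0,0],[-0.0056,-0.0711,0,0,0,0]]'
python3 -m creep '[[-0.0056,-0.0711,0,0,0,0],[-0.0056,-0.0711,0,0,0,0],[-0.0056,-0.0711,0,0,0,0],[-0.0056,-0.0711,0,0,0,0],[-0.0056,-0.0711,0,0,0,0]]'
python3 -c "from trk import *;shot(3,('top',))"
```

```text
time: 5.3
eef_pos: [0.4893, -0.2232, 0.0534]
eef_rot: [0.735, 0.678, 0.0, 0.002]
ft_force: [-0.0, -1.6, 0.9]
grip_width: 0.008
finger_force: 0.6
time: 5.8
eef_pos: [0.4857, -0.248, 0.0515]
eef_rot: [0.735, 0.678, 0.0, -0.001]
ft_force: [0.3, -0.6, -0.5]
grip_width: 0.003
finger_force: 0.0
top 5.8 (np.float64(-0.2486), np.float64(-0.1207), 1430)
top 5.85 (np.float64(-0.2494), np.float64(-0.1209), 1444)
top 5.9 (np.float64(-0.2493), np.float64(-0.121), 1431)
t 5.95 hand s -0.2743 x 0.0002 z 0.0517 F [ 0.67 -0.54 -0.27]
```

The carriage is nearly at rest. Now I take the hand away and remeasure.

```bash
python3 -m creep '[[-0.016,-0.2,0,0,0,0],[-0.016,-0.2,0.1,0,0,0],[0,0,0.6,0,0,0],[0,0,0.6,0,0,0],[0,0,0.6,0,0,0]]'
python3 -m creep '[[-0.3,-0.3,0.2,0,0,0],[-0.5,-0.3,0,0,0,0],[-0.5,-0.3,0,0,0,0],[-0.5,-0.3,0,0,0,0],[-0.3,-0.3,0,0,0,0]]'
python3 - <<'E'
from trk import *
shot(3)
from cell import snapshot
s=snapshot("top");pickle.dump(s,open("d3.pkl","wb"))
cv2.imwrite("pics/g3.png",cv2.resize(s["color"][170:280,300:480,::-1],None,fx=4,fy=4,interpolation=cv2.INTER_CUBIC))
for u,v,h in((377.7,208,.03),):print((ray(s,u,v,h)[:2]-O)@T)
E
```

```text
time: 6.45
eef_pos: [0.4833, -0.2792, 0.1967]
eef_rot: [0.735, 0.678, -0.0, 0.0]
ft_force: [1.4, -0.4, 0.3]
grip_width: 0.005
finger_force: 0.0
time: 6.95
eef_pos: [0.3236, -0.3923, 0.2105]
eef_rot: [0.735, 0.678, -0.0, 0.001]
ft_force: [0.3, -1.4, -0.8]
grip_width: 0.005
finger_force: 0.0
top 6.95 (np.float64(-0.2586), np.float64(-0.1213), 1921)
top 7.0 (np.float64(-0.2586), np.float64(-0.1213), 1916)
top 7.05 (np.float64(-0.2585), np.float64(-0.1214), 1922)
t 7.1 hand s -0.431 x -0.149 z 0.2103 F [0.75 0.2  0.69]
-0.18559573233643822
```

View pics/g3.png

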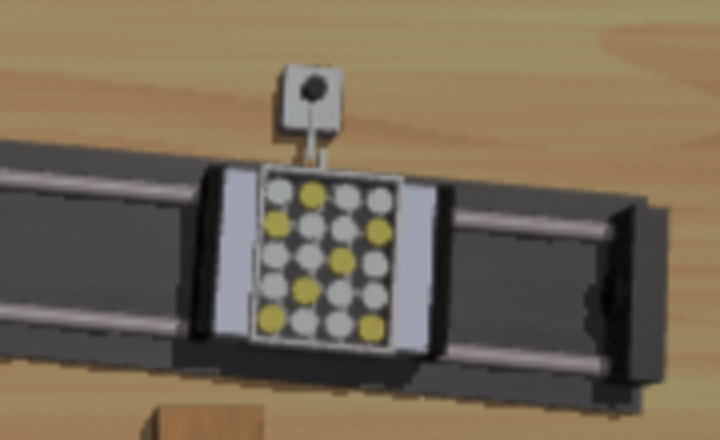

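The finger (322,158) is about 3 px, or 6 mm, past the bar (311,145), inside the 12 mm tolerance. The carriage is at rest and the hand is clear, so I'm handing in.

```bash
python3 -c "
from cell import bot;print(bot.close_job())"
```

```text
the job is handed in; nothing more can be done
None
```

The job is handed in, with no verdict returned: the carriage rolled freely through the portal, was caught softly and now rests about 6 mm past the pointer (12 mm allowed), with the hand clear of it.

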